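# Close up the tube blocks in a dry-block heater

## Robot

A 7-joint arm with a two-finger parallel gripper is mounted at the origin on the work surface. World frame = base frame: x ahead of the robot, y to its left, z up, the work surface at z = 0. Lengths are in m, angles in rad, forces in N, time in s.
With the tool pointing down it reaches from about 0.35 to 0.9 m from the base axis. Payload 19.9 kg.
Tool frame: the origin (TCP) lies midway between the tips of the shut fingers; the grasp point (between the pads) lies 19 mm behind it (robot.tcp_to_grasp is the distance from the TCP to the grasp point, in m); z points along the fingers, y is the line along which they close (so a half turn about z gives the same grasp; the last joint's range is limited). The gripper opens to 85 mm and grips with 20 to 120 N. Pads are 22 mm wide; open, the fingers measure 114 mm over their backs; the gripper's body (76 mm by 85 mm) begins 54 mm behind the grasp point. The pads swing forward as they close: fully open they stand 13 mm farther back than shut.
Start: joints at [1.266, 0.417, -0.01, 1.614, 0.005, 1.111, -0.053], TCP at [0.163, -0.603, 0.231] pointing down, gripper open.
Joint ranges: [-2.81, 2.81], [-0.39, 2.02], [-1.27, 1.25], [0.06, 2.57], [-1.19, 4.33], [0.19, 2], [-2.82, 2.82]. Speed limits (rad/s): [1.89, 1.89, 2.39, 2.39, 3.01, 3.01, 3.01].

## Interface

Orientations are given as a unit quaternion [x, y, z, w].
In Python, from bench import robot, viewer gives the robot as it stands.
- The arm moves only by the shell command python3 -m inch 'ROWS' [OPENING] [FORCE]. ROWS is JSON, a list of rows, each a list of 2 entries, a list of its own where there are three numbers: the shift along the tool's x, y, z in cm, then the turn about the tool's z in rad. A call has 1 to 12 rows; each row shifts and turns the commanded pose from where the row before left it, along the tool's axes as they then stand; what a row does not reach is not made up. A row lasts 1/10 s, in which the tool goes at most 50 mm and 8.59 degrees, less where a joint would pass 70% of its speed; a pose out of reach is approached as far as the arm can. A call is refused whole if a number of a shift passes 5 or a number of a turn 0.15, either way. A call with a gripper value outside its range is refused whole. OPENING is the closure, from -1 (fully open) to 1 (shut), set as the call begins (- or left out, the last holds). The fingers move at their own pace and stop on an object; FORCE is the grip in N (left out, the last holds). Time passes only in rows, so rows that do not move let the fingers close. It gives the time, the measured TCP pose, the force, the opening and the grip force at its end, in the units of the state.
- robot.read_state(): the state, without advancing time (a new reading comes with each control period).
- viewer.read_camera(name): name is "scene" or "top" or "wrist"; returns a dict with "img" (400x640x3 uint8, red, green, blue), "fovy" (degrees; the focal length in pixels is half the picture's height over the tangent of half this angle, whatever the lens; pixels are square), "cx", "cy" (the principal point, pixels), "position" and "attitude" of the camera in the world. Camera axes: x right, y down, z forward; pixel columns grow to the right and rows downward; lengths in m; the calibration is good to about 2 mm. A picture is of the moment at which its call begins. There is no depth.
- robot.hand_in(): hands the job in; it is judged then, once.
Trained networks look in a picture, given as the dict that the camera call returned (one of the last four; its "shot" number tells which), for a name from the list of things; names that differ only in an ending like _2 or _b are one class to them, and where a whole thing is asked for, a point or a joint stands for the part that bears it (a point fixed in the world has none). Each returns a list of dicts, best first, with "p" (0 to 1); they miss things now and then, are a little off and sometimes report something else, mostly with a low value. They report only what shows in the picture. A call takes as long as a camera call. They do not tell look-alikes from the thing itself.
- viewer.silhouettes(picture, query): "region" (400x640 bool, what is visible of it) and "centre" ([row, column] in pixels, amid what is visible of it).
- viewer.place_of(picture, query): "centre" ([row, column] in pixels: a listed point, or the origin of a listed thing).
The state is a dict: "t": time; "joint_pos": joint angles; "joint_vel": joint speeds; "joint_efforts": joint torques, N m; "tool_pos": TCP position; "eef_rot": TCP orientation; "contact_force": force on the tool from outside, world axes, zero at the start; "ft_torque": the same for the moment, N m; "width": opening from 0.0 (shut) to 1.0 (fully open); "grip_force": force on a finger pad.
Only numpy, scipy, OpenCV 4.12 (cv2) and the standard library are available. Lean on these libraries where they do the work, as an engineer would, in place of code of your own. Each camera call takes 0.05 s, during which the arm holds its last target. There are 200 camera calls.

## Task

Put the loose silver tube block on the heater's dark plate, wells up, and butt it end to end, flush against the silver block already there, so that no gap is left and the two stand in one straight row along the back ledge; swing the orange keeper fully closed across the open end of the row. Set the block down rather than dropping it, keep the other silver block where it is against the end stop, and leave the blue block and the brown bottle alone.

Things in the scene. Friction and masses are not known exactly. Their poses are not given: they have to be found in the camera images.
- heater: Grey heater fixed to the bench, 190 x 310 x 60 mm high. Origin: centre of underside; x to its back, y to its left. Dark plate on top at z = 60 mm. Steel back ledge 10 mm high, face at x = 36 mm, y -33 to 117 mm. Steel end stop 30 mm high, face at y = 115.5 mm. Row of blocks along y: seated block at the stop, then the loose block's place (about x = 10, y = 2 mm), then the keeper.
- loose_block: Silver aluminium tube block on the bench, no tubes: 50 (x) x 75 (y) x 45 mm high, 15 small dark wells on top, 0.3 to 0.5 kg. Origin: centre of underside; both ways round are alike; end faces at y = +-37.5 mm. Starts in either of two places right of the heater, the blue block in the other.
- seated_block: Same silver block, already on the plate, five coloured tube caps standing 6 mm above its top; not fixed, resting within about 2 mm of the end stop and back ledge. Origin: centre of underside, axes parallel to the heater's. The loose block's centre belongs 75 mm from this one along -y, at the same x.
- keeper (a joint): Orange swing keeper: bar 106 mm long, 10 thick, 16 high (68 to 84 mm above the bench) on an upright pivot at the plate's back right. 0: open, points to heater -y (right); 1.571: fully closed, points to -x (front) across the row's end, 4 mm clear of a flush block. Grows clockwise from above; starts at 0 to 0.4; turns lightly and stays where left.
- keeper_knob (a point): Top centre of the keeper's black upright knob, 14 mm across, standing 36 mm above the bar (84 to 120 mm above the bench), 100 mm from the pivot axis; pinch it or push it sideways along its arc.
- keeper_hinge (a point): Point on the keeper's upright pivot axis, 88 mm above the bench (heater x = 46, y = -47 mm).
- blue_block: Blue block of the same size, with 6 large wells, on the bench; belongs to another heater: leave alone. Origin: centre of its underside.
- reagent_bottle: Brown glass bottle with a white cap, 64 mm across, 150 mm high, at the back right; leave alone. Origin: centre of its underside.
Things that resemble listed ones, but are neither listed nor needed, are in the scene too. What is shaped like the loose_block but green or red is not meant. Leave any green look-alike of the seated_block alone.

How it is judged:
By the outcome, as a careful person would: the job done as asked, in the order asked, and still so for the second after the job is handed in, with the robot touching nothing.
It also fails if it takes over 58 s, if anything falls off the work surface, if the arm or the gripper's body presses on something with over 40 N, if the wrist force passes 120 N, or if a joint passes its speed limit or range.

## Working session

There is one attempt and no reset: what is moved stays moved. The work goes in short steps, Python scripts to look and compute and a shell command to move; the robot and the scene stay as the last step left them, time stands still between calls to the robot, and variables do not carry over. Pictures are saved under pics/ and viewed, at most 10 in all, crops included, and the job is handed in when it is done.

```bash
mkdir -p pics; ls; cat > h.py <<'E'
import numpy as np, cv2
from scipy.spatial.transform import Rotation as R
from bench import robot, viewer
def Rc(p):
    a=np.array(p["attitude"],float)
    return a if a.shape==(3,3) else R.from_quat(a).as_matrix()
def ray(p,rc):
    f=200/np.tan(np.radians(p["fovy"])/2)
    return Rc(p)@np.array([(rc[1]-p["cx"])/f,(rc[0]-p["cy"])/f,1])
def at_z(p,rc,z):
    d=ray(p,rc);o=np.array(p["position"]);return o+d*(z-o[2])/d[2]
def proj(p,X):
    f=200/np.tan(np.radians(p["fovy"])/2)
    c=(np.asarray(X)-np.array(p["position"]))@Rc(p)
    return np.stack([f*c[...,1]/c[...,2]+p["cy"],f*c[...,0]/c[...,2]+p["cx"]],-1)
def save(p,n,crop=None,s=1):
    im=p["img"][:,:,::-1]
    if crop: r0,r1,c0,c1=crop; im=im[r0:r1,c0:c1]
    cv2.imwrite("pics/"+n,cv2.resize(im,None,fx=s,fy=s,interpolation=cv2.INTER_CUBIC))
E
python3 - <<'E'
from h import *
s=robot.read_state();print(s)
a=viewer.read_camera("scene");b=viewer.read_camera("top")
save(a,"s.png");save(b,"t.png")
for n,p in(("s",a),("t",b)):
  print({k:v for k,v in p.items() if k!="img"})
  for q,z in(("heater",0),("loose_block",0),("seated_block",.06),("blue_block",0),("keeper_knob",.12),("keeper_hinge",.088),("reagent_bottle",0)):
    for d in viewer.place_of(p,q): print(n,q,round(d["p"],2),np.round(d["centre"],1),np.round(at_z(p,d["centre"],z),4))
E
```

```text
pics
{'t': 0.0, 'joint_pos': array([ 1.26550298,  0.41799373, -0.01029225,  1.61418862,  0.00470293,
        1.11073797, -0.05298476]), 'joint_vel': array([ 5.11556865e-04,  9.48206122e-04,  1.29752533e-03,  2.17226981e-04,
       -6.05958648e-05,  1.71599879e-04,  1.21086407e-03]), 'joint_efforts': array([-7.48468046e-04, -8.64452434e+01,  6.78471588e-01, -4.34913325e+01,
        1.90232584e-02,  7.26115322e-03, -1.12217120e-05]), 'tool_pos': array([ 0.16285087, -0.6030288 ,  0.23064193]), 'eef_rot': array([ 9.91313038e-01,  1.31521994e-01, -1.36235889e-04, -6.37665924e-04]), 'contact_force': array([ 0.14050923, -0.37049453,  0.72322626]), 'ft_torque': array([-0.03473137, -0.04670827, -0.02938375]), 'grip_force': 0.0, 'width': 1.000683115306322}
{'fovy': 50.08434074911598, 'cx': 324.98317245701367, 'cy': 193.90437855473309, 'position': array([1.16006265, 0.32118431, 0.89783297]), 'attitude': array([ 0.47348591,  0.81427758, -0.28768612, -0.17320455]), 'shot': 1}
s heater 0.96 [230.9 386.6] [0.5448 0.1631 0.    ]
s loose_block 0.89 [137.8 282.3] [ 0.3906 -0.2517  0.    ]
s loose_bloc
[... 663 characters left out ...]
array([0.4203971 , 0.00875446, 1.41720806]), 'attitude': array([ 0.70878234, -0.70294961,  0.04113363, -0.04239649]), 'shot': 2}
t heater 0.95 [217.2 264.5] [0.542  0.1589 0.    ]
t loose_block 0.93 [232.6 385.6] [ 0.502  -0.1772  0.    ]
t loose_block 0.68 [274.7 417.8] [ 0.3873 -0.2646  0.    ]
t loose_block 0.27 [218.5 266.5] [0.5384 0.1533 0.    ]
t seated_block 0.92 [202.5 236.6] [0.5756 0.2279 0.06  ]
t seated_block 0.65 [215.7 176.5] [0.5389 0.387  0.06  ]
t blue_block 0.65 [241.6 461.3] [ 0.4789 -0.3861  0.    ]
t keeper_knob 0.72 [219.1 319.5] [0.528  0.0063 0.12  ]
t keeper_hinge 0.46 [203.2 280.9] [0.5715 0.1075 0.088 ]
t reagent_bottle 0.76 [169.5 416.7] [ 0.6799 -0.2659  0.    ]
```

View pics/s.png

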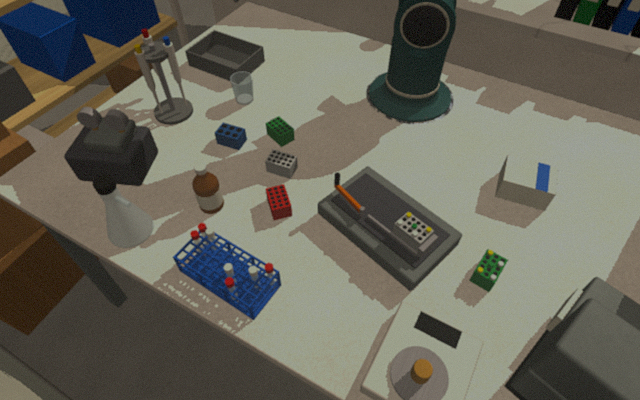

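View pics/t.png

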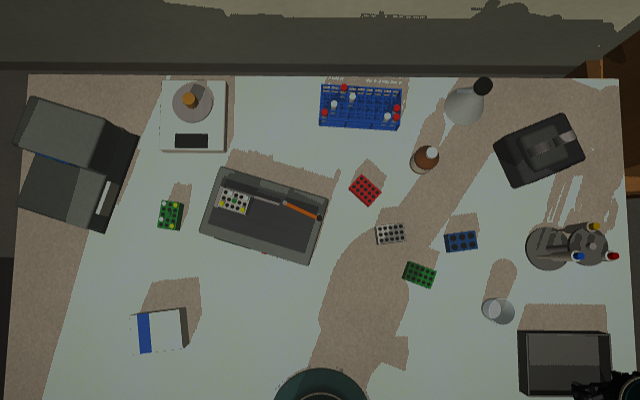

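Both pictures show the same candidates. In the top view they are: silver with small wells (233,390), green (274,419), red (189,365), blue with 6 wells (241,460). The silver one right of the heater is the loose block. The seated block is at (203,236) on the plate, the green look-alike is at (215,170), and the keeper knob is at (219,319). Next I'll fit the poses and check the choice in a crop.

```bash
cat >> h.py <<'E'
from scipy.optimize import minimize
def box(dx,dy,z0,z1):
    return np.array([[a*dx/2,b*dy/2,z] for a in(-1,1) for b in(-1,1) for z in(z0,z1)])
def place(v,P):
    c,s=np.cos(v[2]),np.sin(v[2]);return np.c_[P[:,0]*c-P[:,1]*s+v[0],P[:,0]*s+P[:,1]*c+v[1],P[:,2]]
def cov(p,X,S=8):
    h=cv2.convexHull((proj(p,X)[:,::-1]*16*1).astype(np.float32)).round().astype(np.int32)
    m=np.zeros((400,640),np.uint8);cv2.fillConvexPoly(m,h,255,cv2.LINE_AA,4);return m/255.
def fit(views,P,v0):
    def cost(v):
        t=0
        for p,r in views:
            m=cov(p,place(v,P));t+=np.abs(m-r).sum()/r.sum()
        return t
    best=None
    for dy in(-.3,0,.3,.6,.9,1.2) if len(v0)==2 else (0,):
        x0=[v0[0],v0[1],dy if len(v0)==2 else v0[2]]
        o=minimize(cost,x0,method="Nelder-Mead",options=dict(initial_simplex=np.array([x0,np.add(x0,[.006,0,0]),np.add(x0,[0,.006,0]),np.add(x0,[0,0,.15])]),xatol=1e-4,fatol=1e-4,maxiter=300))
        if best is None or o.fun<best.fun: best=o
    return best.x,best.fun
def reg(p,q,xy,z):
    c=proj(p,np.array([[*xy,z]]))[0]
    L=viewer.silhouettes(p,q)
    L=[d for d in L if d["p"]>.2]
    d=min(L,key=lambda d:np.hypot(*(np.array(d["centre"])-c)));return d["region"].astype(float)
E
python3 - <<'E'
from h import *
a=viewer.read_camera("scene");b=viewer.read_camera("top")
save(b,"c.png",(180,300,330,490),5)
H=box(.19,.31,0,.06);B=box(.05,.075,0,.045)
Sb=box(.05,.075,.06,.105)
for q,P,v in(("heater",H,(.543,.16,-.28)),("loose_block",B,(.499,-.184)),("seated_block",Sb,(.577,.2275,-.28)),("blue_block",B,(.475,-.385))):
    vs=[(p,reg(p,q,v[:2],P[:,2].mean())) for p in(a,b)]
    for w in(vs,vs[:1],vs[1:]): x,f=fit(w,P,v);print(q,np.round(x,4),round(f,3),[r.sum() for _,r in w])
for p in(a,b):
    for q,z in(("keeper_knob",.12),("keeper_hinge",.088)):
        for d in viewer.place_of(p,q)[:1]: print(q,np.round(at_z(p,d["centre"],z),4))
E
```

```text
heater [ 0.5419  0.1542 -0.2889] 0.376 [np.float64(8237.0), np.float64(7590.0)]
heater [ 0.5347  0.1549 -0.2871] 0.238 [np.float64(8237.0)]
heater [ 0.543   0.1568 -0.2854] 0.127 [np.float64(7590.0)]
loose_block [ 0.4983 -0.1847  0.2617] 2.214 [np.float64(667.0), np.float64(591.0)]
loose_block [ 0.4984 -0.1851  0.2656] 0.157 [np.float64(667.0)]
loose_block [ 0.4989 -0.1484  0.4058] 2.042 [np.float64(591.0)]
seated_block [ 0.5741  0.2277 -0.3149] 0.414 [np.float64(946.0), np.float64(573.0)]
seated_block [ 0.5698  0.2278 -0.1941] 0.178 [np.float64(946.0)]
seated_block [ 0.5772  0.2288 -0.3527] 0.22 [np.float64(573.0)]
blue_block [ 0.48   -0.3766  0.0951] 0.243 [np.float64(630.0), np.float64(614.0)]
blue_block [ 0.4791 -0.3765  0.0405] 0.128 [np.float64(630.0)]
blue_block [ 0.4804 -0.3768  0.1164] 0.108 [np.float64(614.0)]
keeper_knob [0.5494 0.0073 0.12  ]
keeper_hinge [0.5784 0.1    0.088 ]
keeper_knob [0.5356 0.0099 0.12  ]
keeper_hinge [0.5772 0.0926 0.088 ]
```

View pics/c.png

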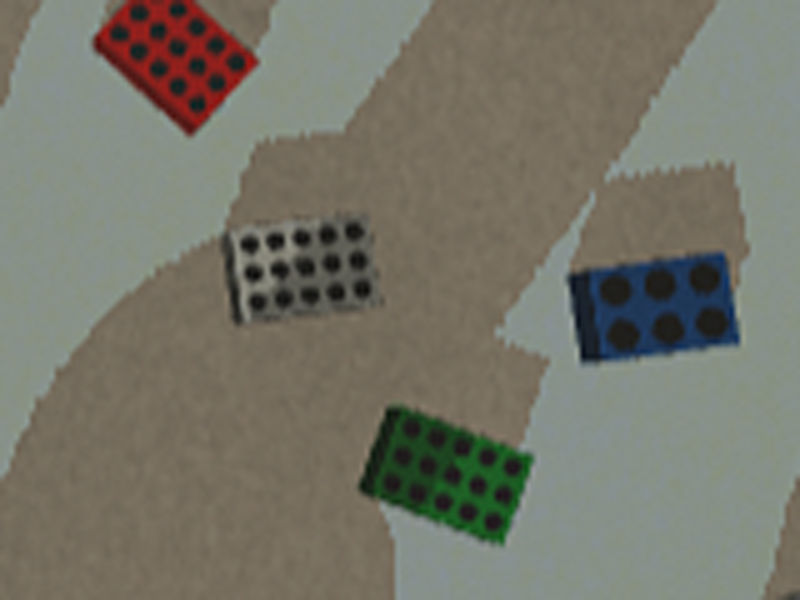

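The crop confirms it: silver, 15 small wells, centre at crop (306,267), which is full-picture (233.4, 391.2). Next: its pose from the well grid, and the rows needed to get above it.

```bash
cat >> h.py <<'E'
def plan(xyz,yaw):
    s=robot.read_state();r=R.from_quat(s["eef_rot"]);d=r.inv().apply(np.array(xyz)-s["tool_pos"])
    x=r.apply([1,0,0]);a=np.arctan2(x[1],x[0]);t=-((yaw-a+np.pi)%(2*np.pi)-np.pi)
    print("t",round(s["t"],2),"tool",np.round(s["tool_pos"],4),"yaw",round(a,4),"tilt",np.round(r.apply([0,0,1]),3),"F",np.round(s["contact_force"],1),"w",round(s["width"],3),"grip",round(s["grip_force"],1),"| cm",np.round(d*100,2),"turn",round(t,3))
E
python3 - <<'E'
from h import *
b=viewer.read_camera("top")
c=[[248,244],[355,232],[257,302],[363,290]]
X=np.array([at_z(b,(180+y/5,330+x/5),.045) for x,y in c]);print(np.round(X,4),X.mean(0))
u=(X[0]+X[2]-X[1]-X[3])[:2];w=(X[0]+X[1]-X[2]-X[3])[:2]
print(np.linalg.norm(u)/2,np.linalg.norm(w)/2,"yaw",np.arctan2(u[1],u[0])-np.pi/2,np.arctan2(w[1],w[0]))
plan([X[:,0].mean(),X[:,1].mean(),.20],1.67)
E
```

```text
[[ 0.5095 -0.1553  0.045 ]
 [ 0.5164 -0.2128  0.045 ]
 [ 0.4784 -0.1599  0.045 ]
 [ 0.4853 -0.2167  0.045 ]] [ 0.49739855 -0.18617735  0.045     ]
0.05753542975501461 0.031328752561762464 yaw 0.12022468411950715 0.13724645962608034
t 1.55 tool [ 0.1629 -0.6034  0.2313] yaw 0.2638 tilt [-0. -0. -1.] F [-0.5  0.2  0.4] w 1.0 grip 0.0 | cm [ 43.17 -31.56   3.12] turn -1.406
```

```bash
python3 -m inch '[[[3.6,-2.6,0],0],[[3.6,-2.6,0],0],[[3.6,-2.6,0],0],[[3.6,-2.6,0],0],[[3.6,-2.6,0],0],[[3.6,-2.6,0],0],[[3.6,-2.6,0],0],[[3.6,-2.6,0],0],[[3.6,-2.6,0],0],[[3.6,-2.6,0],0],[[3.6,-2.6,0],0],[[3.6,-2.6,0],0]]' -1 && python3 -m inch '[[[0,0,0],-0.14],[[0,0,0],-0.14],[[0,0,0],-0.14],[[0,0,0],-0.14],[[0,0,0],-0.14],[[0,0,0],-0.14],[[0,0,0],-0.14],[[0,0,0],-0.14],[[0,0,0],-0.14],[[0,0,0],-0.14],[[0,0,0],0],[[0,0,0],0]]'
python3 - <<'E'
from h import *
plan([.4974,-.186,.15],1.70)
w=viewer.read_camera("wrist");save(w,"w1.png")
print({k:v for k,v in w.items() if k!="img"})
for d in viewer.silhouettes(w,"loose_block"): print(d["p"],d["centre"],d["region"].sum())
for d in viewer.place_of(w,"loose_block"): print(d, at_z(w,d["centre"],0))
E
```

```text
t: 2.75
tool_pos: [0.4996, -0.188, 0.2315]
eef_rot: [0.991, 0.131, 0.0, 0.0]
contact_force: [0.3, -0.4, 0.0]
width: 1.002
grip_force: 0.0
t: 3.95
tool_pos: [0.4986, -0.1897, 0.2313]
eef_rot: [0.675, 0.738, 0.0, -0.0]
contact_force: [0.3, 0.7, -0.2]
width: 0.998
grip_force: 0.0
t 3.95 tool [ 0.4986 -0.1897  0.2313] yaw 1.6591 tilt [ 0.  0. -1.] F [ 0.3  0.7 -0.2] w 0.998 grip 0.0 | cm [ 0.38 -0.09  8.13] turn -0.041
{'fovy': 69.05475863899282, 'cx': 316.7792749389391, 'cy': 199.15222590283216, 'position': array([ 0.49085131, -0.10619062,  0.37412531]), 'attitude': array([0.98553124, 0.04353497, 0.00709619, 0.16365367]), 'shot': 6}
0.88 [167.6, 312.8] 2875
0.7 [218.4, 225.3] 2801
0.67 [116.1, 426.1] 3889
{'centre': [162.9, 314.6], 'p': 0.89} [ 0.49477887 -0.18394872  0.        ]
{'centre': [114.3, 417.0], 'p': 0.59} [ 0.61568846 -0.11209529  0.        ]
{'centre': [208.7, 231.0], 'p': 0.59} [ 0.38570925 -0.25770507  0.        ]
```

View pics/w1.png

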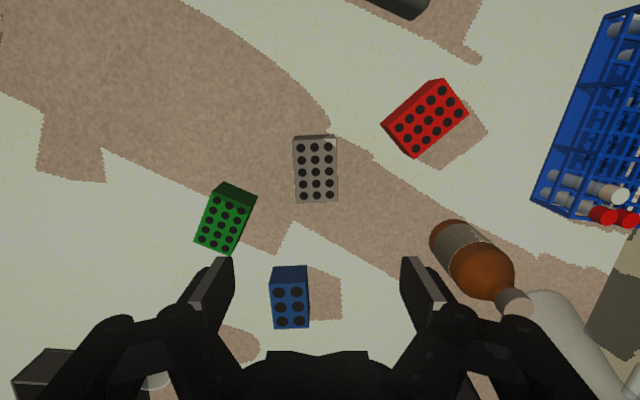

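The wrist view shows the silver block at about (168,315). Its corner wells are at pixels (x,y) (300,148), (331,146), (302,196) and (333,195), and the gripper stands over the same spot. I'll refine its pose from these wells.

```bash
python3 - <<'E'
from h import *
w=viewer.read_camera("wrist")
g=cv2.cvtColor(w["img"],cv2.COLOR_RGB2GRAY)
# refine wells: dark centroid near guess
def wells(c):
    o=[]
    for x,y in c:
        p=g[y-5:y+6,x-5:x+6].astype(float);m=np.clip(p.max()*.6-p,0,None);yy,xx=np.mgrid[-5:6,-5:6];o.append((y+(m*yy).sum()/m.sum(),x+(m*xx).sum()/m.sum()))
    return o
c=wells([[300,148],[331,146],[302,196],[333,195]]);print(np.round(c,1))
X=np.array([at_z(w,k,.045) for k in c]);print(np.round(X,4),X.mean(0))
u=(X[0]+X[1]-X[2]-X[3])[:2];v=(X[1]+X[3]-X[0]-X[2])[:2]
print(np.linalg.norm(u)/2,np.linalg.norm(v)/2,np.arctan2(u[1],u[0])-np.pi/2,np.arctan2(v[1],v[0]))
m=X.mean(0)
plan([m[0],m[1],.012],np.arctan2(u[1],u[0]))
E
```

```text
[[147.6 300.4]
 [146.4 328.5]
 [195.4 303.4]
 [194.3 330. ]]
[[ 0.4768 -0.1585  0.045 ]
 [ 0.5083 -0.1543  0.045 ]
 [ 0.4845 -0.2148  0.045 ]
 [ 0.5159 -0.2105  0.045 ]] [ 0.49636497 -0.18452014  0.045     ]
0.05677362740719391 0.031733370010561444 0.13479734653861186 0.13167500038621854
t 4.15 tool [ 0.4987 -0.1895  0.2313] yaw 1.6617 tilt [-0. -0. -1.] F [0.6 1.6 0. ] w 0.997 grip 0.0 | cm [ 0.52 -0.19 21.93] turn -0.044
```

```bash
python3 -m inch '[[[0.5,-0.2,2],-0.04],[[0,0,3],0],[[0,0,3],0],[[0,0,3],0],[[0,0,3],0],[[0,0,2.5],0],[[0,0,2],0],[[0,0,1.5],0],[[0,0,1],0],[[0,0,0.9],0],[[0,0,0],0],[[0,0,0],0]]' && python3 -m inch '[[[0,0,0],0],[[0,0,0],0],[[0,0,0],0],[[0,0,0],0],[[0,0,0],0],[[0,0,0],0],[[0,0,0],0],[[0,0,0],0],[[0,0,0],0],[[0,0,0],0]]' 1 50
```

```text
t: 5.35
tool_pos: [0.4965, -0.1848, 0.0127]
eef_rot: [0.659, 0.753, 0.0, 0.0]
contact_force: [-0.1, 0.5, 0.7]
width: 1.001
grip_force: 0.0
t: 6.35
tool_pos: [0.4965, -0.1849, 0.0129]
eef_rot: [0.659, 0.752, 0.0, 0.0]
contact_force: [-1.5, -0.0, 8.3]
width: 0.579
grip_force: 51.7
```

```bash
python3 -m inch '[[[0,0,-1],0],[[0,0,-2],0],[[0,0,-3],0],[[0,0,-3],0],[[0,0,-3],0],[[0,0,-3],0],[[0,0,-2],0],[[0,0,0],0]]'; python3 - <<'E'
from h import *
plan([.548,.13,.19],1.284)
E
```

```text
t: 7.15
tool_pos: [0.4972, -0.185, 0.1852]
eef_rot: [0.659, 0.753, 0.001, 0.002]
contact_force: [0.8, -0.5, -3.6]
width: 0.579
grip_force: 53.2
t 7.15 tool [ 0.4972 -0.185   0.1852] yaw 1.7038 tilt [ 0.004 -0.002 -1.   ] F [ 0.8 -0.5 -3.6] w 0.579 grip 53.2 | cm [30.55  9.21 -0.52] turn 0.42
```

```bash
python3 -m inch '[[[1.5,0.5,0],0],[[3,0.9,0],0],[[3,0.9,0],0],[[3.1,0.9,0],0],[[3.1,0.9,0],0],[[3.1,0.9,0],0],[[3.1,0.9,0],0],[[3.1,0.9,0],0],[[3.1,0.9,0],0],[[3,0.9,0],0],[[1.5,0.5,0],0]]' && python3 -m inch '[[[0,0,0],0.1],[[0,0,0],0.1],[[0,0,0],0.1],[[0,0,0],0.1],[[0,0,0],0.02],[[0,0,0],0],[[0,0,0],0]]'
python3 - <<'E'
from h import *
plan([.5553,.156,.075],1.284)
w=viewer.read_camera("wrist");save(w,"w2.png")
for q,z in(("seated_block",.06),("heater",0),("keeper_knob",.12),("keeper_hinge",.088)):
  for d in viewer.place_of(w,q): print(q,d,at_z(w,d["centre"],z))
E
```

```text
t: 8.25
tool_pos: [0.5451, 0.1334, 0.1815]
eef_rot: [0.658, 0.753, -0.0, -0.001]
contact_force: [-1.0, 0.8, -3.3]
width: 0.579
grip_force: 53.1
t: 8.95
tool_pos: [0.5457, 0.1305, 0.1821]
eef_rot: [0.8, 0.6, -0.0, -0.0]
contact_force: [-0.4, 0.5, -3.5]
width: 0.576
grip_force: 53.1
t 8.95 tool [0.5457 0.1305 0.1821] yaw 1.2861 tilt [-0. -0. -1.] F [-0.4  0.5 -3.5] w 0.576 grip 53.1 | cm [ 2.72  0.21 10.71] turn 0.002
seated_block {'centre': [80.0, 316.2], 'p': 0.73} [0.5725398  0.22624121 0.06      ]
```

View pics/w2.png

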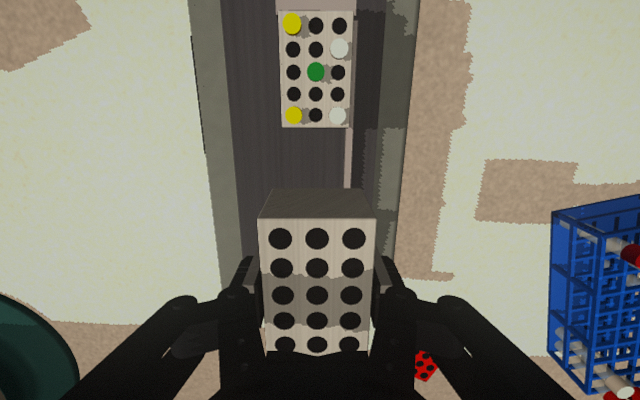

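The wrist view shows the seated block at top centre, wells spanning x 293–339 and y 25–116, and the held block below with wells x 280–354, y 238–345. The back ledge is the light strip at x≈348. I'll fit both well grids in this one picture, so that camera error cancels.

```bash
cat >> h.py <<'E'
def grid(w,G,z,r):
    # G: list of (x,y,i,j): pixel guess, col i(-1..1, toward block x), row j(-2..2, toward block +y)
    g=cv2.cvtColor(w["img"],cv2.COLOR_RGB2GRAY);A=[];X=[]
    for x,y,i,j in G:
        p=g[y-r:y+r+1,x-r:x+r+1].astype(float);m=(p<60).astype(float);yy,xx=np.mgrid[-r:r+1,-r:r+1]
        q=at_z(w,(y+(m*yy).sum()/m.sum(),x+(m*xx).sum()/m.sum()),z);A.append((1,i,j));X.append(q[:2])
    S,res,_,_=np.linalg.lstsq(np.array(A,float),np.array(X),rcond=None)
    print("ctr",np.round(S[0],4),"pitch",np.round(np.linalg.norm(S[1:],axis=1),4),"yaw",np.round([np.arctan2(S[1,1],S[1,0]),np.arctan2(-S[2,0],S[2,1])],4),"rms",np.sqrt(res.sum()/len(G)).round(5))
    return S
E
python3 - <<'E'
from h import *
w=viewer.read_camera("wrist")
S=grid(w,[(293,48,-1,1),(316,25,0,2),(340,26,1,2),(293,72,-1,0),(316,48,0,1),(338,72,1,0),(293,94,-1,-1),(316,94,0,-1),(338,94,1,-1),(316,116,0,-2)],.105,9)
z=robot.read_state()["tool_pos"][2]-.0129+.045
H=grid(w,[(280,238,-1,2),(317,238,0,2),(354,238,1,2),(280,268,-1,1),(317,268,0,1),(354,268,1,1),(280,296,-1,0),(317,296,0,0),(354,295,1,0),(281,321,-1,-1),(317,321,0,-1),(354,321,1,-1)],z,13)
y=(np.arctan2(S[1,1],S[1,0])+np.arctan2(-S[2,0],S[2,1]))/2
ex=np.array([np.cos(y),np.sin(y)]);ey=np.array([-ex[1],ex[0]])
d=H[0]-S[0];print("rel x,y",d@ex,d@ey,"TCP rel held",robot.read_state()["tool_pos"][:2]-H[0])
plan([0,0,0],1.5708+y)
E
```

```text
ctr [0.5728 0.2288] pitch [0.0155 0.0142] yaw [-0.2913 -0.2904] rms 5e-05
ctr [0.5453 0.1307] pitch [0.0156 0.0142] yaw [-0.2856 -0.2851] rms 6e-05
rel x,y 0.0017149811007031307 -0.10191249326948468 TCP rel held [ 0.00056659 -0.00011134]
t 9.25 tool [0.5458 0.1306 0.1823] yaw 1.2842 tilt [-0.  0. -1.] F [ 0.8 -0.6 -2.7] w 0.572 grip 53.1 | cm [-27.95 -48.66  18.23] turn 0.004
```

```bash
python3 -m inch '[[[1.2,-0.1,0],0.006],[[1.2,-0.07,0],0],[[0,0,2],0],[[0,0,2],0],[[0,0,2],0],[[0,0,1.5],0],[[0,0,1],0],[[0,0,0],0],[[0,0,0],0]]'
python3 - <<'E'
from h import *
w=viewer.read_camera("wrist");save(w,"w3.png")
plan([.5553,.156,.073],1.28)
E
```

```text
t: 10.15
tool_pos: [0.5514, 0.1545, 0.0978]
eef_rot: [0.803, 0.596, 0.0, -0.0]
contact_force: [0.0, 0.5, -3.2]
width: 0.574
grip_force: 53.0
t 10.2 tool [0.5515 0.1545 0.0981] yaw 1.2779 tilt [ 0.001  0.    -1.   ] F [ 0.4  0.1 -2.2] w 0.575 grip 53.0 | cm [0.26 0.31 2.51] turn -0.002
```

View pics/w3.png

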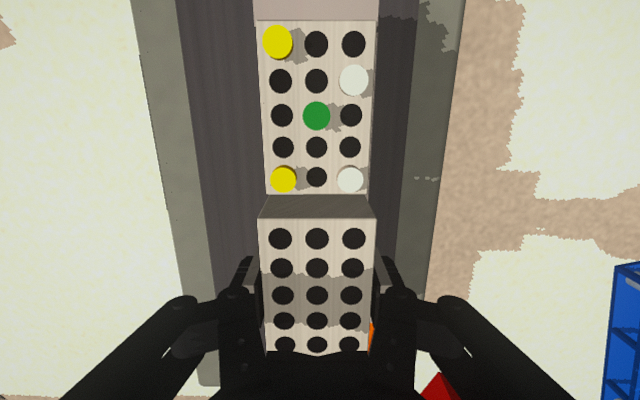

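The held block, wells y 238–345, is now just short of the seated block, wells y 44–178, and in line with it. I'll measure again.

```bash
cat > rel.py <<'E'
from h import *
import sys
def rel(Sg,Hg,zh,w):
    S=grid(w,Sg,.105,12);H=grid(w,Hg,zh,13)
    y=(np.arctan2(S[1,1],S[1,0])+np.arctan2(-S[2,0],S[2,1]))/2
    ex=np.array([np.cos(y),np.sin(y)]);ey=np.array([-ex[1],ex[0]]);d=H[0]-S[0];print("rel mm",d@ex*1e3,d@ey*1e3)
HG=[(280,238,-1,2),(317,238,0,2),(354,238,1,2),(280,268,-1,1),(317,268,0,1),(354,268,1,1),(280,296,-1,0),(317,296,0,0),(354,295,1,0),(281,321,-1,-1),(317,321,0,-1),(354,321,1,-1)]
E
python3 - <<'E'
from rel import *
w=viewer.read_camera("wrist")
z=robot.read_state()["tool_pos"][2]-.0129+.045
rel([(316,43,0,2),(353,44,1,2),(280,81,-1,1),(316,80,0,1),(282,115,-1,0),(350,115,1,0),(283,147,-1,-1),(316,147,0,-1),(349,147,1,-1),(316,177,0,-2)],HG,z,w)
E
```

```text
ctr [0.5728 0.2288] pitch [0.0156 0.0142] yaw [-0.2905 -0.2908] rms 4e-05
ctr [0.5509 0.1546] pitch [0.0156 0.0142] yaw [-0.2919 -0.2909] rms 5e-05
rel mm 0.2956802203499843 -77.32585595564566
```

```bash
python3 -m inch '[[[0,-0.03,0.8],0],[[0,0,0.7],0],[[0,0,0.4],0],[[0,0,0.2],0],[[0,0,0.1],0],[[0,0,0.05],0],[[0,0,0.05],0],[[0,0,0],0],[[0,0,0],0],[[0,0,0],0]]'
```

```text
t: 11.25
tool_pos: [0.5508, 0.1542, 0.0744]
eef_rot: [0.803, 0.596, 0.0, -0.0]
contact_force: [0.5, -0.2, -2.9]
width: 0.575
grip_force: 53.0
```

```bash
python3 -m inch '[[[0,0,0.05],0],[[0,0,0],0],[[0,0,0.05],0],[[0,0,0],0],[[0,0,0],0]]';python3 -m inch '[[[0,0,0.03],0],[[0,0,0],0],[[0,0,0],0]]';python3 -m inch '[[[0,0,0.03],0],[[0,0,0],0],[[0,0,0],0]]'
```

```text
t: 11.75
tool_pos: [0.5508, 0.1543, 0.0733]
eef_rot: [0.803, 0.596, -0.0, -0.0]
contact_force: [-0.3, 0.3, -2.2]
width: 0.576
grip_force: 53.0
t: 12.05
tool_pos: [0.5507, 0.1542, 0.073]
eef_rot: [0.803, 0.596, -0.0, -0.0]
contact_force: [0.1, 1.1, -2.4]
width: 0.576
grip_force: 53.0
t: 12.35
tool_pos: [0.5508, 0.1542, 0.0729]
eef_rot: [0.803, 0.596, 0.0, 0.0]
contact_force: [-3.5, -1.8, 5.1]
width: 0.58
grip_force: 53.9
```

```bash
python3 -m inch '[[[0.05,0,-0.03],0],[[0.05,0,0],0],[[0.05,0,0],0],[[0,0,0],0]]';python3 -m inch '[[[0.05,0,0],0],[[0,0,0],0],[[0,0,0],0]]';python3 -m inch '[[[0.05,0,0],0],[[0,0,0],0],[[0,0,0],0]]'
```

```text
t: 12.75
tool_pos: [0.5513, 0.1557, 0.0729]
eef_rot: [0.803, 0.596, 0.0, -0.0]
contact_force: [0.2, 0.2, -1.5]
width: 0.578
grip_force: 53.3
t: 13.05
tool_pos: [0.5513, 0.1562, 0.0729]
eef_rot: [0.803, 0.596, 0.0, -0.0]
contact_force: [0.4, 0.5, -2.4]
width: 0.578
grip_force: 53.1
t: 13.35
tool_pos: [0.5514, 0.1567, 0.0729]
eef_rot: [0.803, 0.596, -0.0, -0.0]
contact_force: [-0.4, -1.3, -2.3]
width: 0.577
grip_force: 53.1
```

```bash
python3 - <<'E'
from rel import *
w=viewer.read_camera("wrist");save(w,"w4.png")
plan([.5553,.156,.073],1.28)
E
```

```text
t 13.4 tool [0.5514 0.1567 0.0729] yaw 1.2779 tilt [-0.  0. -1.] F [-0.7 -0.3 -3.9] w 0.578 grip 53.1 | cm [ 0.05  0.39 -0.01] turn -0.002
```

View pics/w4.png

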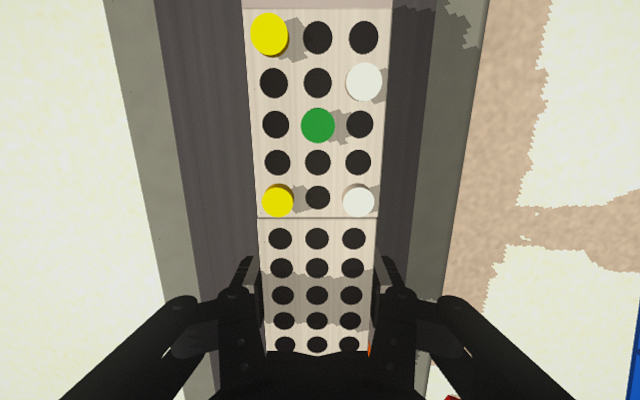

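The blocks now meet at a thin seam at row 217, with side edges aligned at x≈258 and x≈377. I'll nudge until I feel contact.

```bash
python3 -m inch '[[[0.03,0,0],0],[[0,0,0],0],[[0,0,0],0]]';python3 -m inch '[[[0.03,0,0],0],[[0,0,0],0],[[0,0,0],0]]';python3 -m inch '[[[0.03,0,0],0],[[0,0,0],0],[[0,0,0],0]]'
python3 - <<'E'
from rel import *
w=viewer.read_camera("wrist")
z=robot.read_state()["tool_pos"][2]-.0129+.045
rel([(318,38,0,2),(363,38,1,2),(274,82,-1,1),(317,82,0,1),(275,124,-1,0),(359,124,1,0),(277,162,-1,-1),(317,162,0,-1),(358,162,1,-1),(317,197,0,-2)],HG,z,w)
E
```

```text
t: 13.7
tool_pos: [0.5514, 0.1567, 0.0729]
eef_rot: [0.803, 0.596, -0.0, -0.0]
contact_force: [-1.9, -2.8, -1.8]
width: 0.584
grip_force: 53.2
t: 14.0
tool_pos: [0.5517, 0.1572, 0.073]
eef_rot: [0.803, 0.596, -0.0, -0.0]
contact_force: [-0.7, -3.1, -1.8]
width: 0.578
grip_force: 53.2
t: 14.3
tool_pos: [0.5517, 0.1573, 0.0729]
eef_rot: [0.803, 0.596, -0.0, 0.0]
contact_force: [-1.8, -4.3, -1.8]
width: 0.577
grip_force: 53.2
ctr [0.5731 0.2293] pitch [0.0155 0.0142] yaw [-0.2947 -0.2926] rms 0.0001
ctr [0.5511 0.1574] pitch [0.0156 0.0142] yaw [-0.2918 -0.2915] rms 6e-05
rel mm -0.2262677847912134 -75.2352191404926
```

```bash
python3 -m inch '[[[0,0,0.04],0],[[0,0,0],0],[[0,0,0],0]]' && python3 -m inch '[[[0,0,0],0],[[0,0,0],0],[[0,0,0],0],[[0,0,0],0],[[0,0,0],0],[[0,0,0],0]]' -0.7
python3 - <<'E'
from rel import *
w=viewer.read_camera("wrist")
rel([(318,38,0,2),(363,38,1,2),(274,82,-1,1),(317,82,0,1),(275,124,-1,0),(359,124,1,0),(277,162,-1,-1),(317,162,0,-1),(358,162,1,-1),(317,197,0,-2)],HG,.105,w)
plan([0,0,0],1.28)
E
```

```text
t: 14.65
tool_pos: [0.5517, 0.1573, 0.0729]
eef_rot: [0.803, 0.596, -0.0, 0.0]
contact_force: [-4.9, -6.7, 6.6]
width: 0.579
grip_force: 54.2
t: 15.25
tool_pos: [0.5518, 0.1575, 0.0726]
eef_rot: [0.803, 0.596, 0.0, -0.0]
contact_force: [0.4, -0.1, -0.3]
width: 0.853
grip_force: 0.0
ctr [0.5732 0.2294] pitch [0.0155 0.0143] yaw [-0.2954 -0.2914] rms 0.00011
ctr [0.5511 0.1572] pitch [0.0156 0.0142] yaw [-0.2918 -0.291 ] rms 5e-05
rel mm -0.25118576269603926 -75.4757893787226
t 15.3 tool [0.5518 0.1575 0.0726] yaw 1.2779 tilt [-0.  0. -1.] F [-0.3  0.6 -0.1] w 0.851 grip 0.0 | cm [-31.02 -48.28   7.26] turn -0.002
```

```bash
python3 -m inch '[[[0,0,-0.5],0],[[0,0,-1.5],0],[[0,0,-2.5],0],[[0,0,-2.5],0],[[0,0,0],0],[[0,0,0],0]]'
python3 - <<'E'
from rel import *
w=viewer.read_camera("wrist");save(w,"w5.png")
E
```

```text
t: 15.9
tool_pos: [0.5522, 0.1575, 0.1439]
eef_rot: [0.803, 0.596, 0.001, 0.0]
contact_force: [-0.2, -0.3, -0.8]
width: 0.849
grip_force: 0.0
```

View pics/w5.png

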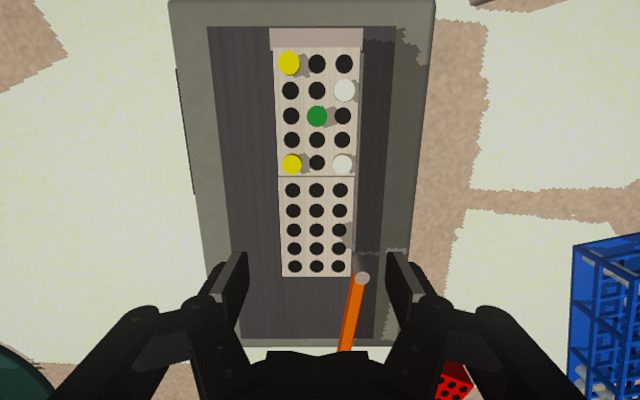

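The two blocks stand in one straight row, with a hairline seam at row 177. The keeper pivot is at (278,362), and its bar runs down and slightly to the left. I'll measure the gap, the hinge and the end face here.

```bash
python3 - <<'E'
from rel import *
w=viewer.read_camera("wrist")
rel([(316,64,0,2),(343,64,1,2),(290,90,-1,1),(316,90,0,1),(291,116,-1,0),(342,116,1,0),(292,139,-1,-1),(316,140,0,-1),(341,139,1,-1),(316,162,0,-2)],
[(293,190,-1,2),(316,190,0,2),(340,190,1,2),(293,210,-1,1),(316,210,0,1),(294,230,-1,0),(316,230,0,0),(294,249,-1,-1),(316,249,0,-1),(338,248,1,-1),(295,267,-1,-2),(316,267,0,-2),(337,266,1,-2)],.105,w) if 0 else None
import h
S=[(316,64,0,2),(343,64,1,2),(290,90,-1,1),(316,90,0,1),(291,116,-1,0),(342,116,1,0),(292,139,-1,-1),(316,140,0,-1),(341,139,1,-1),(316,162,0,-2)]
H=[(293,190,-1,2),(316,190,0,2),(340,190,1,2),(293,210,-1,1),(316,210,0,1),(294,230,-1,0),(316,230,0,0),(294,249,-1,-1),(316,249,0,-1),(338,248,1,-1),(295,267,-1,-2),(316,267,0,-2),(337,266,1,-2)]
a=grid(w,S,.105,9);b=grid(w,H,.105,9)
y=-.291;ex=np.array([np.cos(y),np.sin(y)]);ey=np.array([-ex[1],ex[0]])
d=b[0]-a[0];print("rel",d@ex*1e3,d@ey*1e3)
hp=at_z(w,(278,362),.088)[:2];print("hinge",hp,"rel block",(hp-b[0])@ex,(hp-b[0])@ey)
t=viewer.read_camera("top")
for q,z in(("keeper_knob",.12),):
  for p in(w,t,viewer.read_camera("scene")):
    for k in viewer.place_of(p,q): X=at_z(p,k["centre"],z)[:2];print(k["p"],X,(X-hp)@ex,(X-hp)@ey)
e=b[0]-ey*.0375;plan([*(e-ey*.02),.085],1.28)
E
```

```text
ctr [0.5731 0.2293] pitch [0.0155 0.0142] yaw [-0.2929 -0.2929] rms 5e-05
ctr [0.5511 0.1573] pitch [0.0155 0.0142] yaw [-0.2933 -0.2906] rms 5e-05
rel -0.43867135322163064 -75.24553119592267
hinge [0.57105691 0.09928625] rel block 0.03576934288693885 -0.04988001467779549
0.64 [0.55715989 0.178083  ] -0.03592035864233449 0.07149672832341408
0.59 [0.53364052 0.00274768] -0.008145400743991643 -0.10321499724799253
0.72 [0.58834587 0.11304707] 0.012613961760445557 0.01814265827318942
0.63 [0.55008042 0.00409579] 0.007216537729237034 -0.09720678373629506
t 16.25 tool [0.5515 0.1575 0.1422] yaw 1.2779 tilt [-0.001 -0.    -1.   ] F [ 0.5 -0.2  0.4] w 0.849 grip 0.0 | cm [-5.77 -0.02  5.72] turn -0.002
```

```bash
python3 -m inch '[[[-2,0,-0.5],0],[[-2,0,0],0],[[-1.8,0,0],0],[[0,0,0],0],[[0,0,0],0],[[0,0,2],0],[[0,0,2],0],[[0,0,2],0],[[0,0,0],0],[[0,0,0],0]]' 1 30 && python3 -m inch '[[[0.3,0,0],0],[[0.2,0,0],0],[[0.1,0,0],0],[[0.05,0,0],0],[[0,0,0],0]]'
```

```text
t: 17.25
tool_pos: [0.535, 0.1029, 0.0879]
eef_rot: [0.802, 0.597, -0.0, -0.0]
contact_force: [-0.8, 0.1, -0.3]
width: 0.005
grip_force: 0.0
t: 17.75
tool_pos: [0.5369, 0.1083, 0.0878]
eef_rot: [0.803, 0.596, 0.0, 0.0]
contact_force: [-0.1, 0.7, -0.1]
width: -0.004
grip_force: 0.0
```

```bash
python3 -m inch '[[[0.05,0,0],0],[[0.05,0,0],0],[[0,0,0],0]]'; python3 -m inch '[[[0.05,0,0],0],[[0.05,0,0],0],[[0,0,0],0]]';python3 -m inch '[[[0.03,0,0],0],[[0.03,0,0],0],[[0,0,0],0]]'
```

```text
t: 18.05
tool_pos: [0.5372, 0.1091, 0.0876]
eef_rot: [0.803, 0.596, -0.0, -0.0]
contact_force: [-0.1, 0.1, -0.3]
width: -0.001
grip_force: 0.0
t: 18.35
tool_pos: [0.5374, 0.1102, 0.0876]
eef_rot: [0.803, 0.596, -0.0, -0.0]
contact_force: [-0.1, -0.9, -0.9]
width: 0.002
grip_force: 0.0
t: 18.65
tool_pos: [0.5376, 0.1106, 0.0876]
eef_rot: [0.803, 0.596, -0.0, -0.0]
contact_force: [0.2, -0.9, 0.1]
width: 0.0
grip_force: 0.3
```

```bash
python3 -m inch '[[[0.03,0,0],0],[[0.03,0,0],0],[[0,0,0],0]]'; python3 -m inch '[[[0.03,0,0],0],[[0,0,0],0],[[0,0,0],0]]';python3 -m inch '[[[0.03,0,0],0],[[0,0,0],0],[[0,0,0],0]]'
```

```text
t: 18.95
tool_pos: [0.5377, 0.1108, 0.0876]
eef_rot: [0.803, 0.596, -0.0, 0.0]
contact_force: [-2.7, -4.9, 3.3]
width: 0.002
grip_force: 2.4
t: 19.25
tool_pos: [0.5377, 0.1107, 0.0876]
eef_rot: [0.803, 0.596, -0.001, 0.0]
contact_force: [-3.1, -6.0, 3.9]
width: -0.001
grip_force: 3.3
t: 19.55
tool_pos: [0.5377, 0.1107, 0.0875]
eef_rot: [0.803, 0.596, -0.001, 0.0]
contact_force: [-3.7, -6.6, 6.8]
width: 0.001
grip_force: 4.2
```

Firm contact at about 7 N, so the pair is flush. I'll back off, rise, and step back so the wrist camera sees the keeper knob.

```bash
python3 -m inch '[[[-0.5,0,0],0],[[-0.7,0,0],0],[[0,0,-2.5],0],[[0,0,-4],0],[[0,0,-4],0],[[-3,0,0],0],[[-3.5,0,0],0],[[-3.5,0,0],0],[[-3.5,0,0],0],[[-3.5,0,0],0],[[0,0,0],0],[[0,0,0],0]]' 0.3
python3 - <<'E'
from rel import *
w=viewer.read_camera("wrist");save(w,"w6.png")
plan([0,0,0],1.28)
for q,z in(("keeper_knob",.12),("keeper_hinge",.088)):
    for k in viewer.place_of(w,q): X=at_z(w,k["centre"],z)[:2];print(q,k,X)
E
```

```text
t: 20.75
tool_pos: [0.4852, -0.0632, 0.1927]
eef_rot: [0.803, 0.596, 0.0, 0.0]
contact_force: [0.4, 0.3, 0.5]
width: 0.349
grip_force: 0.0
t 20.8 tool [ 0.4855 -0.0622  0.1927] yaw 1.2777 tilt [ 0.  0. -1.] F [-0.1  0.3  0.5] w 0.351 grip 0.0 | cm [ -8.07 -48.28  19.25] turn -0.002
keeper_knob {'centre': [103.0, 353.0], 'p': 0.72} [0.532748   0.00764047]
```

View pics/w6.png

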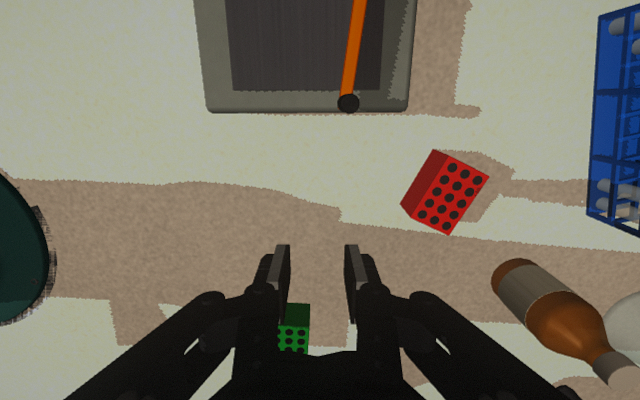

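The picture shows the knob's top at (103,347) and its bar running up to the pivot.

```bash
python3 - <<'E'
from rel import *
w=viewer.read_camera("wrist")
X=at_z(w,(103,347),.12)[:2];h=np.array([.5713,.0993]);y=-.291
ex=np.array([np.cos(y),np.sin(y)]);ey=np.array([-ex[1],ex[0]])
d=X-h;print(X,np.linalg.norm(d),"ang",np.arctan2(-d@ex,-d@ey))
plan([*X,.092],1.28)
E
```

```text
[0.52887357 0.01062796] 0.09829919591164607 ang 0.1552713025832012
t 20.95 tool [ 0.4856 -0.0615  0.1926] yaw 1.2794 tilt [ 0.  0. -1.] F [-0.6  0.1 -0.4] w 0.349 grip 0.0 | cm [ 8.15  2.07 10.06] turn -0.001
```

```bash
python3 -m inch '[[[2.7,0.7,0],0],[[2.7,0.7,0],0],[[2.7,0.7,0],0],[[0,0,0],0],[[0,0,0],0],[[0,0,2.5],0],[[0,0,2.5],0],[[0,0,2.5],0],[[0,0,1.5],0],[[0,0,1],0],[[0,0,0],0],[[0,0,0],0]]' -0.1 && python3 -m inch '[[[0,0,0],0],[[0,0,0],0],[[0,0,0],0],[[0,0,0],0],[[0,0,0],0],[[0,0,0],0],[[0,0,0],0],[[0,0,0],0]]' 1 20
```

```text
t: 22.15
tool_pos: [0.5293, 0.009, 0.0932]
eef_rot: [0.803, 0.596, 0.0, 0.0]
contact_force: [-0.2, 0.5, 1.0]
width: 0.549
grip_force: 0.0
t: 22.95
tool_pos: [0.5293, 0.009, 0.0931]
eef_rot: [0.803, 0.596, 0.0, 0.0]
contact_force: [-0.4, -0.2, 7.5]
width: 0.154
grip_force: 22.3
```

```bash
python3 - <<'E'
from h import *
s=robot.read_state();T=s["tool_pos"][:2];h=np.array([.5713,.0993]);y=-.291
ex=np.array([np.cos(y),np.sin(y)]);ey=np.array([-ex[1],ex[0]]);d=T-h
a=np.arctan2(-d@ex,-d@ey);print(np.linalg.norm(d),a)
r=R.from_quat(s["eef_rot"]);A=np.linspace(a,1.5708,15)
P=np.array([h+.1*(-np.sin(t)*ex-np.cos(t)*ey) for t in A])
q=r.inv().apply(np.c_[np.diff(P,axis=0),np.zeros(14)])*100;print(np.round(q[:,:2],2),A[1]-A[0])
E
```

```text
0.09960780425165328 0.14448724837025095
[[ 0.2  -1.  ]
 [ 0.3  -0.97]
 [ 0.39 -0.94]
 [ 0.49 -0.89]
 [ 0.58 -0.84]
 [ 0.66 -0.78]
 [ 0.73 -0.71]
 [ 0.8  -0.63]
 [ 0.86 -0.54]
 [ 0.91 -0.45]
 [ 0.95 -0.36]
 [ 0.98 -0.26]
 [ 1.01 -0.16]
 [ 1.02 -0.05]] 0.1018794822592678
```

```bash
python3 -m inch '[[[0.2,-1.0,-0.1],0],[[0.3,-0.97,0],0],[[0.39,-0.94,0],0],[[0.49,-0.89,0],0],[[0.58,-0.84,0],0],[[0.66,-0.78,0],0],[[0.73,-0.71,0],0],[[0,0,0],0]]'; python3 -m inch '[[[0.8,-0.63,0],0],[[0.86,-0.54,0],0],[[0.91,-0.45,0],0],[[0.95,-0.36,0],0],[[0.98,-0.26,0],0],[[0.5,-0.1,0],0],[[0,0,0],0],[[0,0,0],0]]'
```

```text
t: 23.75
tool_pos: [0.4792, 0.0603, 0.0937]
eef_rot: [0.802, 0.597, -0.0, -0.0]
contact_force: [-1.8, -0.7, 1.5]
width: 0.151
grip_force: 21.5
t: 24.55
tool_pos: [0.4727, 0.1144, 0.0937]
eef_rot: [0.803, 0.597, 0.001, 0.0]
contact_force: [7.8, -1.7, -1.4]
width: 0.154
grip_force: 21.3
```

```bash
python3 -m inch '[[[0.4,0.05,0],0],[[0.4,0,0],0],[[0.2,0,0],0],[[0,0,0],0],[[0,0,0],0]]'; python3 -m inch '[[[0.2,0,0],0],[[0.1,0,0],0],[[0,0,0],0]]';python3 -m inch '[[[0.1,0,0],0],[[0,0,0],0]]'; python3 -m inch '[[[0.1,0,0],0],[[0,0,0],0]]'
```

```text
t: 25.05
tool_pos: [0.475, 0.1234, 0.0936]
eef_rot: [0.803, 0.597, -0.0, -0.0]
contact_force: [-3.5, -0.4, 5.3]
width: 0.155
grip_force: 22.0
t: 25.35
tool_pos: [0.4754, 0.1251, 0.0935]
eef_rot: [0.803, 0.596, -0.001, 0.0]
contact_force: [-5.6, -6.8, 10.4]
width: 0.15
grip_force: 22.4
t: 25.55
tool_pos: [0.4755, 0.1252, 0.0934]
eef_rot: [0.803, 0.596, -0.002, 0.0]
contact_force: [-7.9, -12.8, 14.0]
width: 0.152
grip_force: 22.8
t: 25.75
tool_pos: [0.4757, 0.1258, 0.0933]
eef_rot: [0.803, 0.596, -0.002, 0.0]
contact_force: [-7.7, -15.0, 13.5]
width: 0.154
grip_force: 22.9
```

Stalled against a stop at about 1.55 rad by my hinge estimate. I'll unload, release, rise and look.

```bash
python3 -m inch '[[[-0.15,0,0],0],[[0,0,0],0]]' && python3 -m inch '[[[0,0,0],0],[[0,0,0],0],[[0,0,0],0],[[0,0,0],0],[[0,0,0],0]]' 0.1 && python3 -m inch '[[[0,0,-2],0],[[0,0,-3],0],[[0,0,-3],0],[[0,0,-3],0],[[-3,0,-1],0],[[-3,0,0],0],[[-3,0,0],0],[[-3,0,0],0],[[0,0,0],0],[[0,0,0],0]]'
python3 - <<'E'
from h import *
w=viewer.read_camera("wrist");save(w,"w7.png")
E
```

```text
t: 25.95
tool_pos: [0.4756, 0.1255, 0.0934]
eef_rot: [0.803, 0.596, -0.001, 0.0]
contact_force: [-3.8, -7.8, 8.2]
width: 0.155
grip_force: 22.3
t: 26.45
tool_pos: [0.4763, 0.1263, 0.0935]
eef_rot: [0.803, 0.596, -0.0, -0.0]
contact_force: [0.1, 0.1, 0.1]
width: 0.452
grip_force: 0.0
t: 27.45
tool_pos: [0.4417, 0.0111, 0.2138]
eef_rot: [0.803, 0.596, 0.0, 0.0]
contact_force: [0.7, 1.3, 0.1]
width: 0.448
grip_force: 0.0
```

View pics/w7.png

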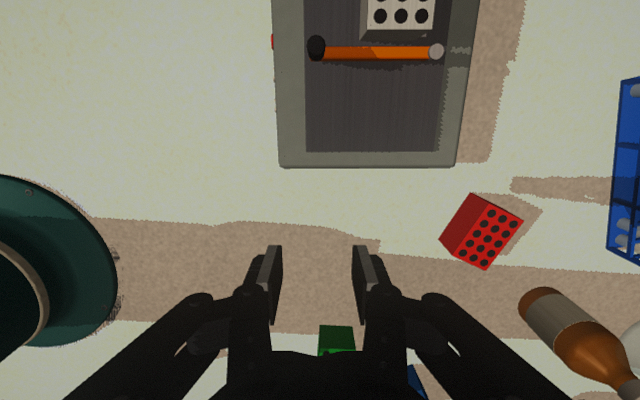

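The bar now crosses the row's open end, with the knob at (47,317), the pivot at (51,436), and the block's end just beyond it. I'll check its angle numerically against the row's direction, and the rest from the other cameras.

```bash
python3 - <<'E'
from h import *
w=viewer.read_camera("wrist")
hsv=cv2.cvtColor(w["img"],cv2.COLOR_RGB2HSV);m=(hsv[...,1]>150)&(hsv[...,0]<20)&(hsv[...,0]>5)&(hsv[...,2]>80);m[100:]=0
C=[c for c in range(335,425) if m[:,c].any()]
def line(rows,z):
    X=np.array([at_z(w,(r,c),z)[:2] for r,c in zip(rows,C)]);k=cv2.fitLine(X.astype(np.float32),cv2.DIST_HUBER,0,1e-5,1e-5).ravel();a=np.arctan2(k[1],k[0]);return (a+np.pi/2)%np.pi-np.pi/2,X.mean(0)
for n,z,f in(("far top",.084,np.argmax),("near bottom",.068,lambda v:len(v)-1-np.argmax(v[::-1]))):
    r=[f(m[:,c]) for c in C];a,x=line(r,z);print(n,"bar dir",a,"=> keeper",1.5708-(a+.291),x,min(r),max(r))
# block front lower wells yaw check
for q in("loose_block","seated_block","blue_block","reagent_bottle"):
  for nm,p in(("top",viewer.read_camera("top")),):
    print(q,[(round(d["p"],2),np.round(at_z(p,d["centre"],.06 if q in("loose_block","seated_block") else 0),3)) for d in viewer.place_of(p,q)[:3]])
E
```

```text
far top bar dir -0.2929647 => keeper 1.5727646 [0.52803785 0.11705444] 47 47
near bottom bar dir -0.29296446 => keeper 1.5727644 [0.52956251 0.1090542 ] 59 59
loose_block [(0.88, array([0.55 , 0.161, 0.06 ])), (0.69, array([ 0.395, -0.255,  0.06 ])), (0.63, array([ 0.611, -0.103,  0.06 ]))]
seated_block [(0.58, array([0.536, 0.396, 0.06 ]))]
blue_block [(0.69, array([ 0.479, -0.376,  0.   ]))]
reagent_bottle [(0.83, array([ 0.698, -0.27 ,  0.   ]))]
```

```bash
python3 -c "
from bench import robot
print(robot.hand_in())"
```

```text
the job is handed in; nothing more can be done
None
```

Handed in at about 28 s of robot time: the loose silver block stands flush end to end with the seated one along the back ledge, and the keeper measured fully closed (about 1.57 rad). The seated block shifted about 0.5 mm toward the end stop, and the blue block and bottle were not touched.

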